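# Unlatch the chip guard and swing its gate open

### The job

Open the gate of the chip guard so that the casting inside can be taken out. A rubber buffer presses the latch bar outwards under its keeper plate: with a light lift on the knob, ease the gate inwards until the bar comes under the throat of the plate, and lift it out of the catch without forcing it. Then swing the gate wide open, square to the guard's front or a little further, and leave it standing there with the bar let down again and everything else on the table undisturbed.

Things in the scene. Friction and masses are not known exactly. Their poses are not given: they have to be found in the camera images.
- guard: open-topped chip guard fixed to the table, 290 x 310 mm: four aluminium profile posts 30 mm square and 179 mm high, clear panels on three sides, a gate in the fourth; a deburring motor (up to 146 mm high) and a casting stand inside. Origin on the table, midway between the two gate posts. x points into the guard (the gate opens towards -x), y along the shut gate towards its hinge, z up
- gate (a joint): angle (rad) of the gate about its upright hinge line: about 0 when latched, negative when pushed in, growing as it swings out towards the guard's -x (clockwise seen from above), stop at 1.9. Profile frame with clear panel, 236 mm wide, 20 mm thick, 20 to 160 mm above the table, 0.6 to 0.9 kg. The hinge has slight friction: the gate stays where it is left
- hinge_line (a point): point on the gate's hinge line, 222 mm above the table; at guard x -15, y 120 mm. The line is flush with the gate's outer face
- buffer_face (a point): face of the round rubber buffer (16 mm) behind the gate, 226 mm from the hinge line. It presses the latched gate outwards with 5 to 6 N, and 0.55 N more for each mm that it is pushed in; it no longer touches once the gate has opened by 2 degrees
- latch (a joint): angle (rad) of the latch bar about its pivot on the gate: 0 hanging down at rest in its staple (so also in the catch), growing as the free end is lifted, stop at 0.25. Held by the keeper plate it lifts only 0.013; from 0.16 on it is above the plate and the gate can swing out. Flat steel 187 x 16 x 6 mm on the gate's outer side, 0.15 to 0.25 kg with its knob; 1 to 2 N at the knob lifts it; it drops when let go
- pivot (a point): pivot of the latch bar: 100 mm from the hinge line along the gate, 20 mm outside the gate's outer face, 150 mm above the table
- knob (a point): centre of the ball knob: black plastic, 30 mm in diameter, on an upright 8 mm stem on the latch bar. At rest 105 mm from the pivot along the gate, away from the hinge, and 72 mm above it: 205 mm from the hinge line, 222 mm above the table, higher than all round it. It moves on a circle about the pivot: with the bar at 0.2 rad it has risen 19 mm and moved 16 mm towards the hinge
- catch: steel catch on the latch post, 260 mm from the hinge line: a pocket in which the bar's free end lies, topped by a keeper plate. Origin at the middle of the latched bar's cross-section; x into the guard, z up. The bar lies against the outer wall of the pocket; its back wall stops the bar after 13.5 mm (10.6 mm at the knob). Bar, catch and plate bend if pressed together with over 15 N
- keeper_top (a point): top of the keeper plate, 16 mm above the bar's middle, over the pocket. The plate is 6 mm thick, 2 mm above the bar, with a throat 2.2 mm wider than the bar, through which the bar can be lifted. The plate is screwed through slots at an unknown setting: the bar comes under the throat after 2 to 11 mm of push (1.5 to 9 mm at the knob); pushed further it lies under the plate's rear jaw
- casting0: aluminium casting, 74 mm square flange with a 62 mm cup, 56 mm high, on the black tray; to be left alone; origin under its centre
- casting1: aluminium casting, 74 mm square flange with a 62 mm cup, 56 mm high, on the black tray; to be left alone; origin under its centre
- casting2: aluminium casting, 74 mm square flange with a 62 mm cup, 56 mm high, on the black tray; to be left alone; origin under its centre
- casting3: aluminium casting, 74 mm square flange with a 62 mm cup, 56 mm high, on the table; to be left alone; origin under its centre
- caliper: digital caliper lying on the table, 200 mm long; to be left alone
- chip_brush: hand brush lying on the table; to be left alone
- hexkey: hex key lying on the table, 110 mm long; to be left alone

How it is judged (in metres and radians):
On the way, in this order (a step that is already met when the one before it is completed fails the run):
1. the latch bar is lifted out of the catch while the gate is still shut (value of joint latch above 0.13 rad and value of joint gate below 0.06 rad), for 0.05 s.
2. the gate is swung wide open (value of joint gate above 1.4 rad), for 0.1 s.
At the end, for the whole second after the job is handed in: The gate stands open by at least 1.4 rad (80 degrees) and at rest, let go, with the latch bar down again (within 0.04 rad of its rest) (value of joint gate above 1.4 rad and value of joint latch below 0.04 rad and velocity of joint gate between -0.05 and 0.05 rad/s); the robot touches nothing.
It fails at once if the latch bar is pressed against its catch with more than 15 N (contact force between latch and catch above 15 N).
It fails at once if a bystander is moved by more than 15 mm (distance of any of casting0, casting1, casting2, casting3, caliper, chip_brush, hexkey from where it was at the start of the episode above 0.015 m).
It also fails if it takes over 70 s, if anything falls off the work surface, if the arm or the gripper's body presses on something with over 40 N, if the wrist force passes 120 N, or if a joint passes its speed limit or range.

### The arm

A 7-joint arm with a two-finger parallel gripper is mounted at the origin on the work surface. World frame = base frame: x ahead of the robot, y to its left, z up, the work surface at z = 0. Lengths are in mm, angles in degrees, forces in N, time in s.
With the tool pointing down it reaches from about 400 to 900 mm from the base axis. Payload 5.6 kg.
Tool frame: the origin (TCP) lies midway between the tips of the shut fingers; the grasp point (between the pads) lies 19 mm behind it (arm.grip_point_offset is the z of the grasp point in the tool frame, in mm); z points along the fingers, y is the line along which they close (so a half turn about z gives the same grasp; the last joint's range is limited). The gripper opens to 92 mm and grips with 3 to 60 N. Pads are 20 mm wide; open, the fingers measure 128 mm over their backs; the gripper's body (75 mm by 189 mm) begins 69 mm behind the grasp point.
Start: joints at [-2.464, 26.786, -0.665, 91.828, 0.344, 61.387, -3.226], TCP at [650.008, -0.044, 191.892] pointing down, gripper open.
Joint ranges: [-144.91, 144.91], [-17.63, 115.5], [-89.93, 88.59], [15.96, 139.68], [-74.01, 254.01], [8.47, 105.57], [-167.45, 167.45]. Speed limits (degrees/s): [147.25, 147.25, 180, 180, 180, 180, 180].

### API

Orientations are given as a 3x3 rotation matrix whose columns are the frame's x, y, z axes.
In Python, from plant import arm gives the robot as it stands.
- The arm moves only by the tool servo_tool, never from a script. Its argument "commands" is a list of rows, each a list of 5 numbers: the shift along the world's x, y, z as a fraction of full scale, then the turn about the world's z as a fraction of full scale, then the opening, from 0 (shut) to 1 (fully open). A call has 1 to 12 rows; each row shifts and turns the commanded pose from where the row before left it; what a row does not reach is not made up. Full scale, the value 1, is 40 mm for a shift and 0.1 rad for a turn. A row lasts 1/12 s, in which the tool goes at most 41.7 mm and 7.16 degrees, less where a joint would pass 70% of its speed; a pose out of reach is approached as far as the arm can. A call with a number of a shift or a turn outside -1 to 1 is refused whole. A call with a gripper value outside its range is refused whole. The fingers move at their own pace and stop on an object; "force" is the grip in N (left out, the last holds). Time passes only in rows, so rows that do not move let the fingers close. It gives the time, the measured TCP pose, the force, the opening and the grip force at its end, in the units of the state.
- arm.get_obs(): the state, without advancing time (a new reading comes with each control period).
- arm.snapshot(name): name is "scene" or "side" or "wrist"; returns a dict with "img" (384x512x3 uint8, red, green, blue), "intrinsics" (3x3 intrinsics, pixels), "dist_coeffs" ([k1, k2, p1, p2, k3] as OpenCV has them; the pictures are not rectified), "pose" (4x4, takes a point from camera to world coordinates); the wrist camera has in their place "hand_eye" (4x4, takes a point from camera to tool coordinates, whose origin is the TCP and whose axes are the flange's). Camera axes: x right, y down, z forward; pixel columns grow to the right and rows downward; lengths in mm; the calibration is good to about 2 mm. A picture is of the moment at which its call begins: read the wrist's pose just before it. There is no depth.
- arm.hand_in(): hands the job in; it is judged then, once.
The state is a dict: "time": time; "qpos": joint angles; "dq": joint speeds; "joint_efforts": joint torques, N m; "eef_pos": TCP position; "eef_rot": TCP orientation; "force": force on the tool from outside, world axes, zero at the start; "moment": the same for the moment, N m; "finger_gap": finger opening in mm; "finger_force": force on a finger pad.
Only numpy, scipy, OpenCV 4.12 (cv2) and the standard library are available. Lean on these libraries where they do the work, as an engineer would, in place of code of your own. Each camera call takes 0.05 s, during which the arm holds its last target. There are 200 camera calls.

## Working session

There is one attempt and no reset: what is moved stays moved. The work goes in short steps, Python scripts to look and compute and a tool call to move; the robot and the scene stay as the last step left them, time stands still between calls to the robot, and variables do not carry over. Pictures are saved under pics/ and viewed, at most 10 in all, crops included, and the job is handed in when it is done.

Besides the shell and the picture viewer there is one more tool, called after ">>>" by a JSON object that holds its "api" and its "payload". servo_tool: Moves the arm, as the interface text tells. Its arguments: {"type":"object","properties":{"commands":{"type":"array"},"force":{"type":"number"}},"required":["commands"]}

```bash
mkdir -p pics; cat > h.py <<'E'
import numpy as np, cv2
from plant import arm
def ray(s,uv,T=None):
    T=np.array(s["pose"]) if T is None else T
    p=cv2.undistortPoints(np.array([[uv]],float),np.array(s["intrinsics"],float),np.array(s["dist_coeffs"],float))[0,0]
    d=T[:3,:3]@np.array([p[0],p[1],1]); return T[:3,3],d/np.linalg.norm(d)
def onz(s,uv,z,T=None):
    o,d=ray(s,uv,T); return o+d*(z-o[2])/d[2]
def tri(r):
    A=sum(np.eye(3)-np.outer(d,d) for o,d in r); b=sum((np.eye(3)-np.outer(d,d))@o for o,d in r); return np.linalg.solve(A,b)
E
python3 - <<'E'
from h import *
import pickle
D={n:arm.snapshot(n) for n in("scene","side")}
pickle.dump(D,open("d.pkl","wb"))
for n in D: cv2.imwrite(f"pics/{n}0.png",cv2.resize(D[n]["img"][:,:,::-1],(800,600))); print(n,np.round(D[n]["pose"],2).tolist())
o=arm.get_obs(); print(o["eef_pos"],o["eef_rot"],o["force"],o["time"])
E
```

```text
scene [[-0.78, 0.35, -0.52, 1052.48], [0.62, 0.44, -0.65, 736.37], [0.0, -0.83, -0.56, 793.69], [0.0, 0.0, 0.0, 1.0]]
side [[0.97, -0.11, 0.21, 182.08], [-0.24, -0.45, 0.86, -1134.29], [0.0, -0.89, -0.47, 787.65], [0.0, 0.0, 0.0, 1.0]]
[ 6.49440684e+02 -7.95360237e-02  1.91035822e+02] [[ 1.08989603e-04  9.99998720e-01 -1.59604522e-03]
 [ 9.99999986e-01 -1.09187272e-04 -1.23762674e-04]
 [-1.23936783e-04 -1.59603171e-03 -9.99998719e-01]] [ 0.63933107 -0.01698718  0.23418188] 0.1
```

View pics/scene0.png

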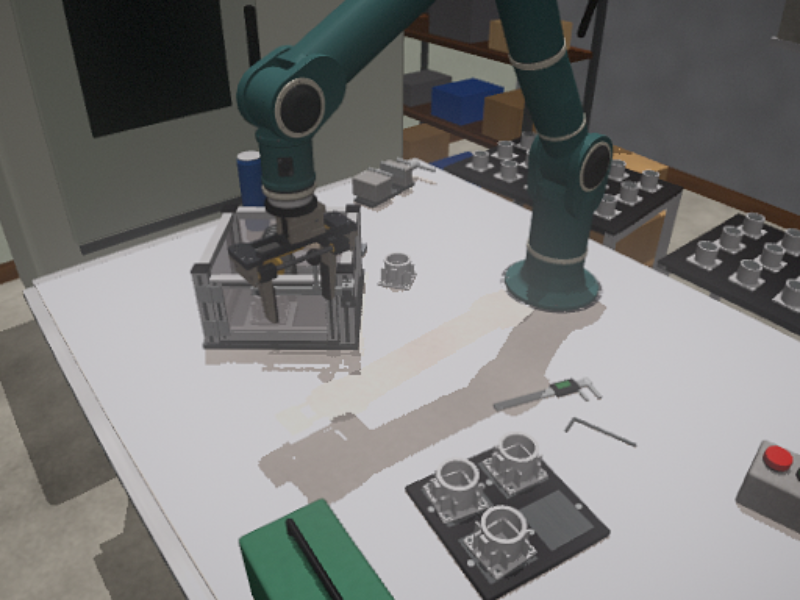

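View pics/side0.png

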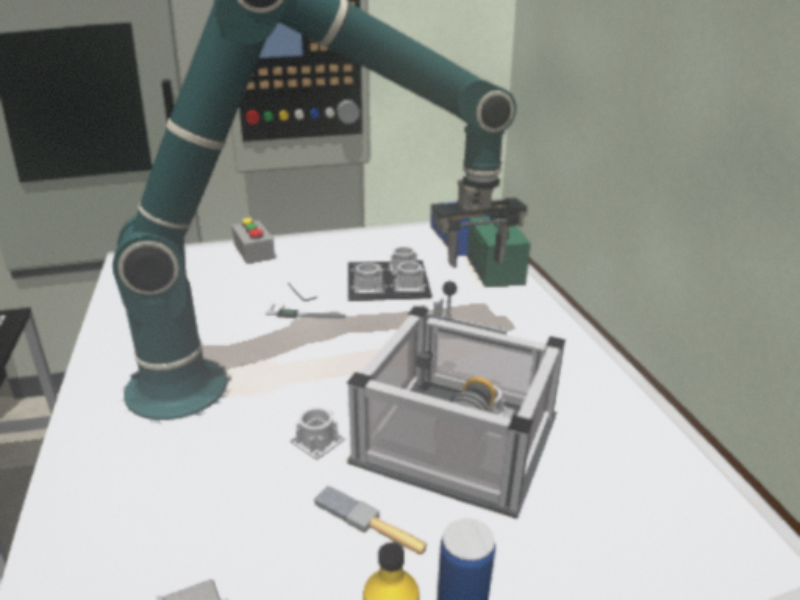

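The scene view has the arm in front of the guard. In the side view the knob is at about (450,288) of 800x600, the latch post top is at (420,316), and the hinge post top is at (556,343). The gate faces world +y.

```bash
python3 - <<'E'
from h import *
import pickle
s=pickle.load(open("d.pkl","rb"))["side"]
for n,u,v,z in[("knob",450,288,222),("latchpost",420,314,179),("hingepost",556,343,179),("back R",519,423,179),("back L",357,380,179)]:
    print(n,onz(s,(u*.64,v*.64),z).round(1))
print(s["img"][int(288*.64)-6:int(288*.64)+7,int(450*.64)-6:int(450*.64)+7].mean(2).astype(int))
E
```

```text
knob [ 555.9 -110.2  222. ]
latchpost [ 493.  -121.5  179. ]
hingepost [ 701.4 -281.7  179. ]
back R [ 544.8 -470.3  179. ]
back L [ 332.5 -304.3  179. ]
[[230 229 230 229 227 224 224 227 229 229 230 230 231]
 [230 228 224 218 205 186 193 212 221 227 230 229 230]
 [229 223 199 160 136 123 128 145 173 209 225 228 230]
 [227 210 152 105  89  86  85  89 116 167 215 227 229]
 [219 178 120  82  78  84  81  77  83 128 197 224 229]
 [210 154  97  74  76  83  79  78  77 102 167 216 229]
 [204 143  93  74  75  73  74  75  73  91 156 213 228]
 [208 148  93  73  73  74  74  69  76 101 167 216 228]
 [219 164 103  74  73  71  67  69  76 116 180 219 229]
 [224 194 133  92  71  71  73  75 100 154 205 225 230]
 [228 217 184 142 105  82  87 124 159 202 224 230 230]
 [227 225 220 204 154 107 129 184 214 225 228 229 231]
 [216 214 222 219 172 127 156 211 226 228 232 231 230]]
```

>>> {"api": "servo_tool", "payload": {"commands": [[0,0,1,0,1],[0,0,1,0,1],[0,0,1,0,1],[0,0,1,0,1],[0,0,0,0,1]]}}

```text
time: 0.52
eef_pos: [653.3, 0.1, 361.1]
eef_rot: [[0.0, 1.0, 0.014], [1.0, -0.0, 0.001], [0.001, 0.014, -1.0]]
force: [1.0, 0.4, 0.7]
finger_gap: 91.7
finger_force: 0.0
```

```bash
python3 - <<'E'
from h import *
import pickle
o=arm.get_obs();D={n:arm.snapshot(n) for n in("scene","wrist")}
for n in D:D[n]["tcp"]=(o["eef_pos"],o["eef_rot"])
pickle.dump(D,open("d1.pkl","wb"))
cv2.imwrite("pics/scene1.png",cv2.resize(D["scene"]["img"][110:270,90:290,::-1],None,fx=3.75,fy=3.75,interpolation=2))
cv2.imwrite("pics/wrist1.png",cv2.resize(D["wrist"]["img"][:,:,::-1],(800,600)))
E
```

```text
(no output)
```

View pics/scene1.png

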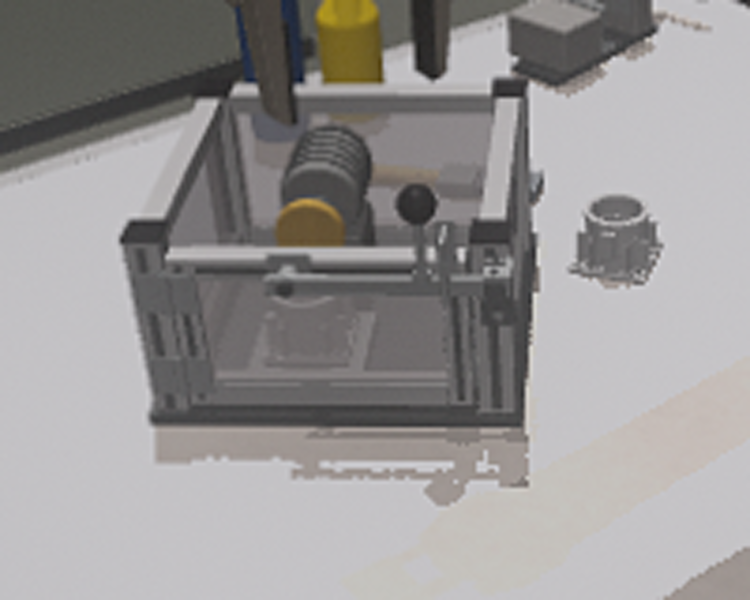

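View pics/wrist1.png

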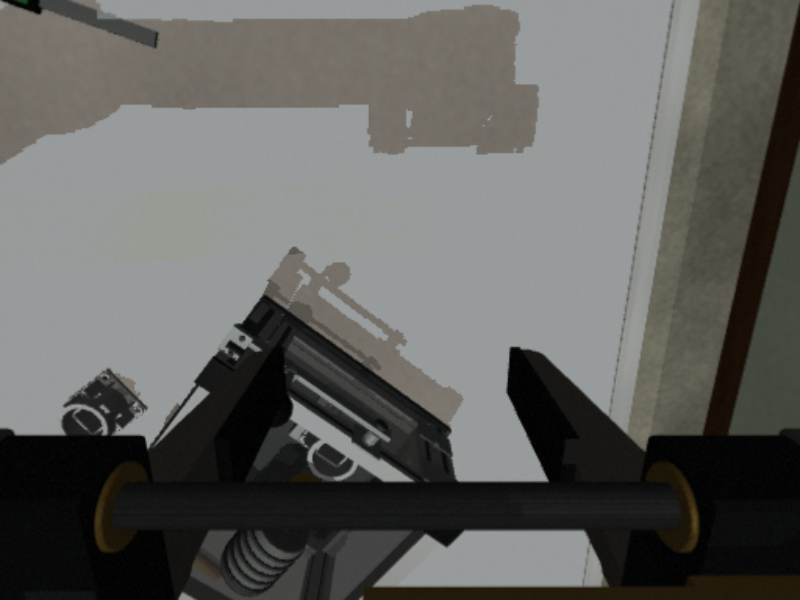

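The scene crop shows the shut gate, with the knob at (417,205). The front cap centres are at about (147,230), hinge, and (490,230), latch. The bar runs from pivot (288,287) to the catch at (495,275).

```bash
python3 - <<'E'
from h import *
import pickle
sc=pickle.load(open("d1.pkl","rb"))["scene"];si=pickle.load(open("d.pkl","rb"))["side"]
def blob(s,u,v):
    g=s["img"].mean(2);r=9
    w=(g[v-r:v+r+1,u-r:u+r+1]<70 if s is sc else g[v-r:v+r+1,u-r:u+r+1]<115).astype(np.uint8)
    n,l,st,c=cv2.connectedComponentsWithStats(cv2.morphologyEx(w,cv2.MORPH_OPEN,np.ones((3,3),np.uint8)))
    k=1+np.argmax(st[1:,4]); print(st[k]); return c[k]+[u-r,v-r]
a=blob(sc,201,165);b=blob(si,288,184);print(a,b)
ra,rb=ray(sc,a),ray(si,b);print("knob",tri([ra,rb]).round(1),onz(sc,a,222).round(1),onz(si,b,222).round(1))
f=lambda x,y:(90+x/3.75,110+y/3.75)
for n,p,q in[("hingecap",(147,228),(556,342)),("latchcap",(490,228),(420,314)),("backcap",(510,86),(357,379)),("backR",(212,100),(519,422))]:
    q=(q[0]*.64,q[1]*.64);print(n,tri([ray(sc,f(*p)),ray(si,q)]).round(1),onz(sc,f(*p),179).round(1),onz(si,q,179).round(1))
for n,p,z in[("pivot",(287,289),150),("bar right",(480,285),150),("base L",(153,424),0),("base R",(524,424),0)]: print(n,onz(sc,f(*p),z).round(1))
E
```

```text
[ 4  4 10 10 79]
[ 5  6  8  8 51]
[200.60759494 164.39240506] [287.35294118 184.33333333]
knob [ 553.6 -109.9  222.2] [ 553.1 -110.2  222. ] [ 553.9 -109.8  222. ]
hingecap [ 700.2 -277.1  178.3] [ 698.  -273.7  179. ] [ 703.  -278.6  179. ]
latchcap [ 491.6 -112.2  175.5] [ 490.1 -107.   179. ] [ 493.  -121.5  179. ]
backcap [ 333.2 -299.7  177.7] [ 334.4 -297.6  179. ] [ 333.1 -301.6  179. ]
backR [ 551.  -458.9  170.6] [ 557.9 -442.9  179. ] [ 545.8 -468.1  179. ]
pivot [ 635.2 -170.3  150. ]
bar right [517.3 -83.4 150. ]
base L [ 725.4 -271.9    0. ]
base R [483.1 -80.9   0. ]
```

>>> {"api": "servo_tool", "payload": {"commands": [[-0.208,-0.229,-0.125,0.757,1],[-0.208,-0.229,-0.125,0.757,1],[-0.208,-0.229,-0.125,0.757,1],[-0.208,-0.229,-0.125,0.757,1],[-0.208,-0.229,-0.125,0.757,1],[-0.208,-0.229,-0.125,0.757,1],[-0.208,-0.229,-0.125,0.757,1],[-0.208,-0.229,-0.125,0.757,1],[-0.208,-0.229,-0.125,0.757,1],[-0.208,-0.229,-0.125,0.757,1],[-0.208,-0.229,-0.125,0.757,1],[-0.208,-0.229,-0.125,0.757,1]], "force": 3}}

```text
time: 1.62
eef_pos: [548.4, -110.2, 289.3]
eef_rot: [[-0.791, 0.612, -0.004], [0.612, 0.791, 0.001], [0.004, -0.002, -1.0]]
force: [-0.3, -0.8, -0.6]
finger_gap: 91.9
finger_force: 0.0
```

>>> {"api": "servo_tool", "payload": {"commands": [[0,0,0,0,1],[0,0,0,0,1],[0,0,0,0,1]]}}

```text
time: 1.87
eef_pos: [550.2, -109.2, 291.2]
eef_rot: [[-0.788, 0.616, -0.001], [0.616, 0.788, 0.001], [0.001, -0.0, -1.0]]
force: [-0.4, -0.4, 0.2]
finger_gap: 91.5
finger_force: 0.0
```

```bash
python3 - <<'E'
from h import *
o=arm.get_obs();s=arm.snapshot("wrist")
print(np.array(o["eef_pos"]).round(1),np.array(o["eef_rot"]).round(3).tolist(),np.round(o["force"],2))
T=np.eye(4);T[:3,:3]=o["eef_rot"];T[:3,3]=o["eef_pos"];T=T@np.array(s["hand_eye"])
# predicted knob pixel
K=np.array([553.6,-109.9,222.]);Ti=np.linalg.inv(T);r,_=cv2.Rodrigues(Ti[:3,:3])
p=cv2.projectPoints(K[None],r,Ti[:3,3],np.array(s["intrinsics"],float),np.array(s["dist_coeffs"],float))[0][0,0];print("pred",p, p*800/512)
np.save("T.npy",T);cv2.imwrite("pics/w2.png",cv2.resize(s["img"][:,:,::-1],(800,600)))
E
```

```text
[ 550.2 -109.2  291.2] [[-0.788, 0.616, -0.001], [0.616, 0.788, 0.001], [0.001, -0.0, -1.0]] [-0.45 -0.35  0.18]
pred [255.50875418 196.13634317] [399.23242841 306.4630362 ]
```

View pics/w2.png

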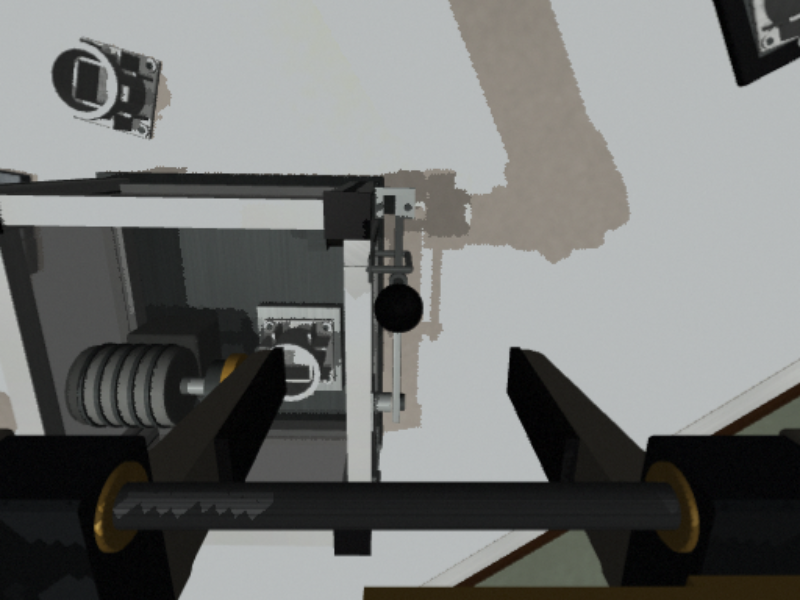

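The knob is at (399,308), within 2 px of the prediction, and the gate runs parallel to the fingers. Next is the descent.

>>> {"api": "servo_tool", "payload": {"commands": [[0.08,-0.02,-0.44,0,1],[0,0,-0.44,0,1],[0,0,-0.44,0,1],[0,0,-0.44,0,1],[0,0,-0.44,0,1],[0,0,0,0,1],[0,0,0,0,1],[0,0,0,0,1]]}}

```text
time: 2.58
eef_pos: [554.3, -110.3, 204.9]
eef_rot: [[-0.789, 0.615, 0.001], [0.615, 0.789, -0.0], [-0.001, 0.001, -1.0]]
force: [1.1, 0.1, 0.4]
finger_gap: 91.8
finger_force: 0.0
```

>>> {"api": "servo_tool", "payload": {"commands": [[-0.01,0,-0.04,0,0.6],[0,0,0,0,0.5],[0,0,0,0,0.42],[0,0,0,0,0.38],[0,0,0,0,0.36],[0,0,0,0,0.34],[0,0,0,0,0.32],[0,0,0,0,0.3],[0,0,0,0,0.28],[0,0,0,0,0.27]], "force": 4}}

```text
time: 3.42
eef_pos: [553.3, -110.3, 202.3]
eef_rot: [[-0.788, 0.615, 0.001], [0.615, 0.788, 0.001], [-0.0, 0.001, -1.0]]
force: [2.2, 1.3, -1.7]
finger_gap: 28.3
finger_force: 3.8
```

>>> {"api": "servo_tool", "payload": {"commands": [[0,0,0,0,0.2],[0,0,0,0,0.2],[0,0,0,0,0.2],[0,0,0,0,0.2],[0,0,0,0,0.2]], "force": 8}}

```text
time: 3.83
eef_pos: [553.3, -110.3, 202.3]
eef_rot: [[-0.789, 0.615, 0.001], [0.615, 0.789, 0.0], [-0.0, 0.001, -1.0]]
force: [2.7, 1.8, -2.1]
finger_gap: 27.8
finger_force: 7.7
```

>>> {"api": "servo_tool", "payload": {"commands": [[0,0,0.05,0,0.2],[0,0,0,0,0.2],[0,0,0,0,0.2]]}}

```text
time: 4.08
eef_pos: [553.6, -110.7, 204.2]
eef_rot: [[-0.789, 0.615, 0.001], [0.615, 0.789, 0.0], [-0.001, 0.001, -1.0]]
force: [4.4, 0.8, -5.4]
finger_gap: 27.8
finger_force: 7.3
```

>>> {"api": "servo_tool", "payload": {"commands": [[0.02,-0.015,0,0,0.2],[0,0,0,0,0.2],[-0.012,-0.016,0,0,0.2],[0,0,0,0,0.2],[0,0,0,0,0.2]]}}

```text
time: 4.5
eef_pos: [553.7, -110.8, 204.2]
eef_rot: [[-0.789, 0.614, 0.001], [0.614, 0.789, 0.001], [0.0, 0.002, -1.0]]
force: [4.3, 4.3, -4.1]
finger_gap: 27.7
finger_force: 7.3
```

>>> {"api": "servo_tool", "payload": {"commands": [[-0.012,-0.016,0,0,0.2],[0,0,0,0,0.2],[0,0,0,0,0.2]]}}

```text
time: 4.75
eef_pos: [553.5, -111.0, 204.2]
eef_rot: [[-0.789, 0.614, 0.001], [0.614, 0.789, 0.002], [0.0, 0.002, -1.0]]
force: [4.5, 5.5, -4.9]
finger_gap: 27.7
finger_force: 7.3
```

>>> {"api": "servo_tool", "payload": {"commands": [[-0.012,-0.016,0,0,0.2],[0,0,0,0,0.2],[0,0,0,0,0.2]]}}

```text
time: 5.0
eef_pos: [553.2, -111.3, 204.3]
eef_rot: [[-0.789, 0.614, 0.002], [0.614, 0.789, 0.002], [0.0, 0.003, -1.0]]
force: [5.5, 4.7, -5.1]
finger_gap: 27.7
finger_force: 7.3
```

>>> {"api": "servo_tool", "payload": {"commands": [[-0.012,-0.016,0,0,0.2],[0,0,0,0,0.2],[0,0,0,0,0.2]]}}

```text
time: 5.25
eef_pos: [552.8, -111.7, 204.2]
eef_rot: [[-0.789, 0.614, 0.002], [0.614, 0.789, 0.002], [0.0, 0.003, -1.0]]
force: [6.4, 5.7, -5.2]
finger_gap: 27.6
finger_force: 7.2
```

>>> {"api": "servo_tool", "payload": {"commands": [[-0.012,-0.016,0,0,0.2],[0,0,0,0,0.2],[0,0,0,0,0.2]]}}

```text
time: 5.5
eef_pos: [552.4, -112.1, 204.3]
eef_rot: [[-0.79, 0.614, 0.002], [0.614, 0.79, 0.003], [0.0, 0.003, -1.0]]
force: [6.5, 7.0, -5.3]
finger_gap: 27.5
finger_force: 7.2
```

>>> {"api": "servo_tool", "payload": {"commands": [[-0.012,-0.016,0,0,0.2],[0,0,0,0,0.2],[0,0,0,0,0.2]]}}

```text
time: 5.75
eef_pos: [552.0, -112.4, 204.3]
eef_rot: [[-0.79, 0.613, 0.002], [0.613, 0.79, 0.003], [0.0, 0.004, -1.0]]
force: [5.8, 7.7, -4.6]
finger_gap: 27.5
finger_force: 7.2
```

>>> {"api": "servo_tool", "payload": {"commands": [[-0.012,-0.016,0,0,0.2],[0,0,0,0,0.2],[0,0,0,0,0.2]], "force": 12}}

```text
time: 6.0
eef_pos: [551.7, -112.8, 204.3]
eef_rot: [[-0.79, 0.613, 0.002], [0.613, 0.79, 0.003], [0.0, 0.004, -1.0]]
force: [6.4, 7.2, -6.2]
finger_gap: 27.0
finger_force: 11.1
```

>>> {"api": "servo_tool", "payload": {"commands": [[-0.012,-0.016,0,0,0.2],[0,0,0,0,0.2],[0,0,0,0,0.2]]}}

```text
time: 6.25
eef_pos: [551.4, -113.2, 204.3]
eef_rot: [[-0.79, 0.613, 0.003], [0.613, 0.79, 0.003], [0.0, 0.004, -1.0]]
force: [6.7, 8.1, -6.6]
finger_gap: 27.1
finger_force: 11.1
```

>>> {"api": "servo_tool", "payload": {"commands": [[-0.012,-0.016,0,0,0.2],[0,0,0,0,0.2],[0,0,0,0,0.2]]}}

```text
time: 6.5
eef_pos: [551.0, -113.6, 204.3]
eef_rot: [[-0.79, 0.613, 0.003], [0.613, 0.79, 0.004], [0.0, 0.005, -1.0]]
force: [6.7, 8.6, -5.5]
finger_gap: 27.5
finger_force: 11.1
```

>>> {"api": "servo_tool", "payload": {"commands": [[-0.012,-0.016,0,0,0.2],[0,0,0,0,0.2],[0,0,0,0,0.2]]}}

```text
time: 6.75
eef_pos: [550.9, -114.5, 204.9]
eef_rot: [[-0.79, 0.613, 0.004], [0.613, 0.79, 0.003], [-0.001, 0.005, -1.0]]
force: [5.9, 7.5, -2.5]
finger_gap: 27.8
finger_force: 11.4
```

>>> {"api": "servo_tool", "payload": {"commands": [[-0.012,-0.016,0,0,0.2],[0,0,0,0,0.2],[0,0,0,0,0.2]]}}

```text
time: 7.0
eef_pos: [550.7, -114.9, 205.1]
eef_rot: [[-0.79, 0.613, 0.004], [0.613, 0.79, 0.003], [-0.001, 0.005, -1.0]]
force: [6.4, 8.7, -2.7]
finger_gap: 27.2
finger_force: 11.4
```

>>> {"api": "servo_tool", "payload": {"commands": [[-0.012,-0.016,0,0,0.2],[0,0,0,0,0.2],[0,0,0,0,0.2]]}}

```text
time: 7.25
eef_pos: [550.4, -115.4, 205.1]
eef_rot: [[-0.79, 0.613, 0.005], [0.613, 0.79, 0.004], [-0.001, 0.006, -1.0]]
force: [7.7, 8.1, -2.2]
finger_gap: 27.4
finger_force: 11.4
```

The z force dropped and the tool rose at t=6.75, so the bar is under the throat. I'll back off half a step and lift along its arc.

>>> {"api": "servo_tool", "payload": {"commands": [[0.008,0.01,0,0,0.2],[0.025,-0.02,0.05,0,0.2],[0,0,0,0,0.2],[0,0,0,0,0.2]]}}

```text
time: 7.58
eef_pos: [551.7, -116.1, 207.2]
eef_rot: [[-0.79, 0.613, 0.005], [0.613, 0.79, 0.003], [-0.002, 0.006, -1.0]]
force: [6.8, 9.1, -2.4]
finger_gap: 27.1
finger_force: 11.4
```

>>> {"api": "servo_tool", "payload": {"commands": [[0.025,-0.02,0.05,0,0.2],[0,0,0,0,0.2],[0,0,0,0,0.2]]}}

```text
time: 7.83
eef_pos: [552.9, -117.1, 209.2]
eef_rot: [[-0.79, 0.613, 0.005], [0.613, 0.79, 0.003], [-0.002, 0.006, -1.0]]
force: [6.5, 8.8, -3.3]
finger_gap: 27.2
finger_force: 11.3
```

>>> {"api": "servo_tool", "payload": {"commands": [[0.05,-0.04,0.08,0,0.2],[0,0,0,0,0.2],[0.05,-0.04,0.08,0,0.2],[0,0,0,0,0.2]]}}

```text
time: 8.17
eef_pos: [557.1, -120.5, 215.7]
eef_rot: [[-0.79, 0.613, 0.005], [0.613, 0.79, 0.003], [-0.002, 0.006, -1.0]]
force: [8.1, 7.3, -3.2]
finger_gap: 27.3
finger_force: 11.2
```

>>> {"api": "servo_tool", "payload": {"commands": [[0.05,-0.04,0.08,0,0.2],[0,0,0,0,0.2],[0.06,-0.045,0.08,0,0.2],[0,0,0,0,0.2],[0,0,0,0,0.2]]}}

```text
time: 8.58
eef_pos: [561.2, -123.6, 221.8]
eef_rot: [[-0.79, 0.613, 0.005], [0.613, 0.79, 0.004], [-0.002, 0.006, -1.0]]
force: [8.4, 6.8, -4.3]
finger_gap: 26.7
finger_force: 10.9
```

```bash
cat > plan.py <<'E'
from h import *
import sys
H=np.array([702.8,-252.]);st=float(sys.argv[1]);n=int(sys.argv[2])
p=np.array(arm.get_obs()["eef_pos"])[:2]; r=p-H
print("force",np.round(arm.get_obs()["force"],1),"R",np.linalg.norm(r).round(1),"gate",round(136-np.degrees(np.arctan2(r[1],r[0])),1))
for i in range(n):
    a=-st; q=np.array([[np.cos(a),-np.sin(a)],[np.sin(a),np.cos(a)]])@r
    d=(q-r)/40; print([round(d[0],3),round(d[1],3),0,round(a/.1,2),0.2],end=", "); r=q
E
python3 plan.py 0.03 8
```

```text
force [ 8.4  6.8 -4.3] R 191.2 gate -1.8
[np.float64(0.098), np.float64(0.105), 0, -0.3, 0.2], [np.float64(0.101), np.float64(0.102), 0, -0.3, 0.2], [np.float64(0.104), np.float64(0.099), 0, -0.3, 0.2], [np.float64(0.107), np.float64(0.096), 0, -0.3, 0.2], [np.float64(0.11), np.float64(0.092), 0, -0.3, 0.2], [np.float64(0.112), np.float64(0.089), 0, -0.3, 0.2], [np.float64(0.115), np.float64(0.086), 0, -0.3, 0.2], [np.float64(0.118), np.float64(0.082), 0, -0.3, 0.2],
```

>>> {"api": "servo_tool", "payload": {"commands": [[0.1,0.105,0,-0.3,0.2],[0.1,0.1,0,-0.3,0.2],[0,0,0,0,0.2]]}}

```text
time: 8.83
eef_pos: [567.2, -116.8, 221.2]
eef_rot: [[-0.751, 0.66, 0.0], [0.66, 0.751, 0.001], [0.001, 0.001, -1.0]]
force: [2.3, 3.7, -1.0]
finger_gap: 27.1
finger_force: 11.4
```

>>> {"api": "servo_tool", "payload": {"commands": [[0.105,0.1,0,-0.3,0.2],[0.107,0.096,0,-0.3,0.2],[0.11,0.092,0,-0.3,0.2],[0.112,0.09,0,-0.3,0.2],[0.115,0.086,0,-0.3,0.2],[0,0,0,0,0.2],[0,0,0,0,0.2]]}}

```text
time: 9.42
eef_pos: [587.8, -99.7, 221.1]
eef_rot: [[-0.644, 0.765, -0.002], [0.765, 0.644, 0.0], [0.002, -0.001, -1.0]]
force: [-2.4, 5.0, 2.4]
finger_gap: 26.6
finger_force: 11.8
```

```bash
python3 plan.py 0.05 12|sed 's/np.float64(\([^)]*\))/\1/g'; python3 - <<'E'
from h import *
s=arm.snapshot("scene");cv2.imwrite("pics/s3.png",cv2.resize(s["img"][110:270,90:290,::-1],None,fx=3.75,fy=3.75,interpolation=2))
E
```

```text
force [-2.4  5.   2.4] R 190.8 gate 8.9
[0.194, 0.139, 0, -0.5, 0.2], [0.201, 0.129, 0, -0.5, 0.2], [0.207, 0.119, 0, -0.5, 0.2], [0.212, 0.108, 0, -0.5, 0.2], [0.218, 0.098, 0, -0.5, 0.2], [0.222, 0.087, 0, -0.5, 0.2], [0.226, 0.075, 0, -0.5, 0.2], [0.23, 0.064, 0, -0.5, 0.2], [0.233, 0.053, 0, -0.5, 0.2], [0.235, 0.041, 0, -0.5, 0.2], [0.237, 0.029, 0, -0.5, 0.2], [0.238, 0.017, 0, -0.5, 0.2],
```

View pics/s3.png

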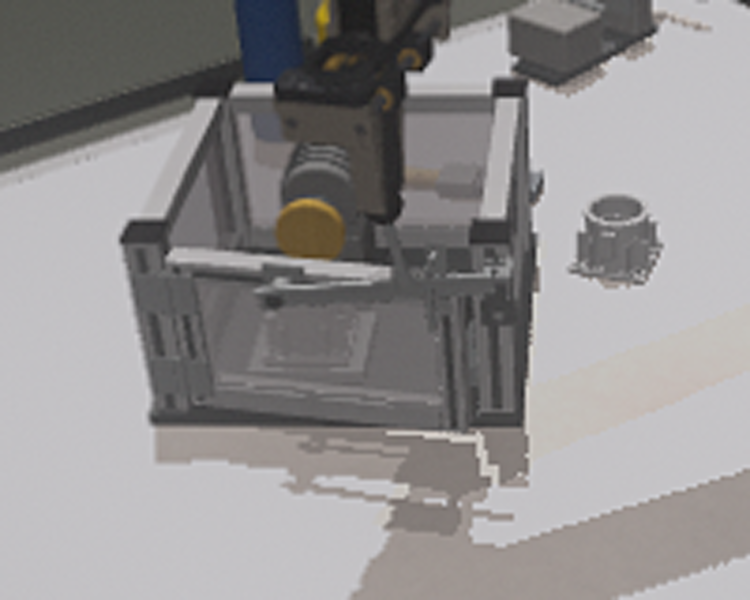

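The gate is swinging out with the bar lifted clear of the catch. I'll continue with a small radial correction.

>>> {"api": "servo_tool", "payload": {"commands": [[0.175,0.155,0,-0.5,0.2],[0.2,0.13,0,-0.5,0.2],[0.205,0.12,0,-0.5,0.2],[0.21,0.11,0,-0.5,0.2],[0.216,0.1,0,-0.5,0.2],[0.22,0.088,0,-0.5,0.2]]}}

```text
time: 9.97
eef_pos: [637.3, -73.5, 220.9]
eef_rot: [[-0.385, 0.923, -0.001], [0.923, 0.385, -0.002], [-0.001, -0.002, -1.0]]
force: [-0.5, 1.2, -0.6]
finger_gap: 26.5
finger_force: 11.3
```

```bash
python3 plan.py 0.05 12|sed 's/np.float64(\([^)]*\))/\1/g'
```

```text
force [-0.5  1.2 -0.6] R 190.1 gate 25.9
[0.225, 0.076, 0, -0.5, 0.2], [0.229, 0.065, 0, -0.5, 0.2], [0.232, 0.053, 0, -0.5, 0.2], [0.234, 0.042, 0, -0.5, 0.2], [0.236, 0.03, 0, -0.5, 0.2], [0.237, 0.018, 0, -0.5, 0.2], [0.238, 0.006, 0, -0.5, 0.2], [0.238, -0.006, 0, -0.5, 0.2], [0.237, -0.017, 0, -0.5, 0.2], [0.236, -0.029, 0, -0.5, 0.2], [0.234, -0.041, 0, -0.5, 0.2], [0.232, -0.053, 0, -0.5, 0.2],
```

>>> {"api": "servo_tool", "payload": {"commands": [[0.225,0.08,0,-0.5,0.2],[0.229,0.067,0,-0.5,0.2],[0.232,0.055,0,-0.5,0.2],[0.234,0.042,0,-0.5,0.2],[0.236,0.03,0,-0.5,0.2],[0.237,0.018,0,-0.5,0.2],[0.238,0.006,0,-0.5,0.2],[0.238,-0.006,0,-0.5,0.2],[0.237,-0.017,0,-0.5,0.2],[0.236,-0.029,0,-0.5,0.2]]}}

```text
time: 10.8
eef_pos: [731.0, -64.6, 220.5]
eef_rot: [[0.105, 0.995, -0.002], [0.995, -0.105, -0.003], [-0.003, -0.001, -1.0]]
force: [0.1, -0.6, -1.9]
finger_gap: 26.8
finger_force: 11.2
```

```bash
python3 plan.py 0.05 12|sed 's/np.float64(\([^)]*\))/\1/g'
```

```text
force [ 0.1 -0.6 -1.9] R 189.6 gate 54.6
[0.233, -0.041, 0, -0.5, 0.2], [0.231, -0.053, 0, -0.5, 0.2], [0.228, -0.064, 0, -0.5, 0.2], [0.225, -0.076, 0, -0.5, 0.2], [0.22, -0.087, 0, -0.5, 0.2], [0.216, -0.098, 0, -0.5, 0.2], [0.211, -0.108, 0, -0.5, 0.2], [0.205, -0.119, 0, -0.5, 0.2], [0.199, -0.129, 0, -0.5, 0.2], [0.192, -0.139, 0, -0.5, 0.2], [0.185, -0.148, 0, -0.5, 0.2], [0.177, -0.157, 0, -0.5, 0.2],
```

>>> {"api": "servo_tool", "payload": {"commands": [[0.233,-0.041,0,-0.5,0.2],[0.231,-0.053,0,-0.5,0.2],[0.228,-0.064,0,-0.5,0.2],[0.225,-0.076,0,-0.5,0.2],[0.22,-0.087,0,-0.5,0.2],[0.216,-0.098,0,-0.5,0.2],[0.211,-0.108,0,-0.5,0.2],[0.205,-0.119,0,-0.5,0.2],[0.199,-0.129,0,-0.5,0.2],[0.192,-0.139,0,-0.5,0.2],[0,0,0,0,0.2],[0,0,0,0,0.2]]}}

```text
time: 11.8
eef_pos: [817.2, -101.1, 220.2]
eef_rot: [[0.566, 0.824, -0.001], [0.824, -0.566, -0.003], [-0.003, 0.0, -1.0]]
force: [0.4, -0.3, -2.8]
finger_gap: 26.9
finger_force: 11.1
```

```bash
python3 plan.py 0.03 6|sed 's/np.float64(\([^)]*\))/\1/g'
```

```text
force [ 0.4 -0.3 -2.8] R 189.4 gate 83.2
[0.112, -0.088, 0, -0.3, 0.2], [0.109, -0.091, 0, -0.3, 0.2], [0.106, -0.094, 0, -0.3, 0.2], [0.104, -0.097, 0, -0.3, 0.2], [0.101, -0.1, 0, -0.3, 0.2], [0.098, -0.103, 0, -0.3, 0.2],
```

>>> {"api": "servo_tool", "payload": {"commands": [[0.112,-0.088,0,-0.3,0.2],[0.109,-0.091,0,-0.3,0.2],[0.106,-0.094,0,-0.3,0.2],[0.104,-0.097,0,-0.3,0.2],[0.1,-0.1,0,-0.3,0.2],[0,0,0,0,0.2],[0,0,0,0,0.2],[0.041,0.05,-0.07,0,0.2],[0.041,0.05,-0.075,0,0.2],[0.041,0.05,-0.075,0,0.2],[0,0,0,0,0.2],[0,0,0,0,0.2]]}}

```text
time: 12.8
eef_pos: [843.3, -111.3, 211.4]
eef_rot: [[0.683, 0.731, -0.002], [0.731, -0.683, -0.0], [-0.002, -0.002, -1.0]]
force: [-4.8, -4.4, -5.9]
finger_gap: 26.6
finger_force: 10.3
```

>>> {"api": "servo_tool", "payload": {"commands": [[0.041,0.05,-0.075,0,0.2],[0.041,0.05,-0.075,0,0.2],[0.035,0.04,-0.07,0,0.2],[0,0,0,0,0.2],[0,0,0,0,0.2],[0,0,0,0,0.2]]}}

```text
time: 13.3
eef_pos: [848.6, -107.5, 205.7]
eef_rot: [[0.684, 0.73, 0.001], [0.73, -0.684, -0.002], [-0.001, 0.002, -1.0]]
force: [-5.0, -4.8, 0.5]
finger_gap: 25.1
finger_force: 10.8
```

>>> {"api": "servo_tool", "payload": {"commands": [[0,0,0,0,0.4],[0,0,0,0,0.5],[0,0,0,0,0.7],[0,0,0,0,0.9],[0,0,0,0,1],[0,0,0,0,1],[0,0,0.4,0,1],[0,0,0.6,0,1],[0,0,0.6,0,1],[0,0,0.6,0,1],[0,0,0.6,0,1],[0,0,0,0,1]]}}

```text
time: 14.3
eef_pos: [850.7, -106.0, 322.5]
eef_rot: [[0.682, 0.731, 0.01], [0.731, -0.682, -0.001], [0.006, 0.008, -1.0]]
force: [0.9, -0.0, 1.9]
finger_gap: 92.1
finger_force: 0.0
```

```bash
python3 - <<'E'
from h import *
print(arm.get_obs()["eef_pos"],arm.get_obs()["force"])
s=arm.snapshot("scene");cv2.imwrite("pics/s4.png",cv2.resize(s["img"][90:270,70:310,::-1],None,fx=3.3,fy=3.3,interpolation=2))
E
```

```text
[ 850.6589257  -105.96337089  322.48191169] [ 0.93644731 -0.03036164  1.85736825]
```

View pics/s4.png

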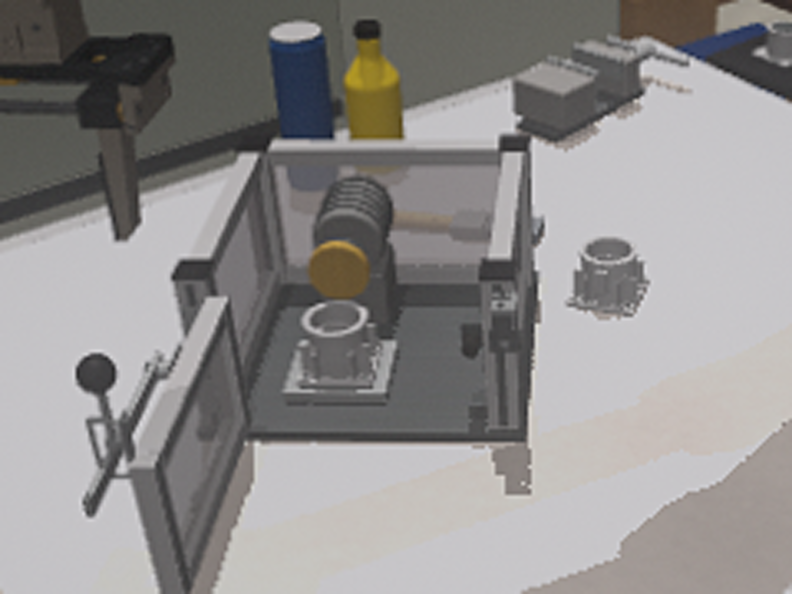

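The gate stands wide open and clear of the gripper, with the knob at (96,373). I'll check the bar and gate angle from the knob.

```bash
python3 - <<'E'
from h import *
H=np.array([702.8,-252])
s=arm.snapshot("scene");i=arm.snapshot("side")
a=(70+96/3.3,90+373/3.3);p=onz(s,a,222)[:2];r=p-H
print(p.round(1),np.linalg.norm(r).round(1),"gate",142-np.degrees(np.arctan2(20,205))-np.degrees(np.arctan2(r[1],r[0])))
o,d=ray(s,a)
Ti=np.linalg.inv(np.array(i["pose"]));rv,_=cv2.Rodrigues(Ti[:3,:3])
u=cv2.projectPoints(np.array([[*p,222.]]),rv,Ti[:3,3],np.array(i["intrinsics"],float),np.array(i["dist_coeffs"],float))[0][0,0].round().astype(int)
g=i["img"].mean(2)[u[1]-14:u[1]+15,u[0]-14:u[0]+15];m=cv2.morphologyEx((g<115).astype(np.uint8),cv2.MORPH_OPEN,np.ones((5,5),np.uint8))
n,l,st,c=cv2.connectedComponentsWithStats(m);print(u,st[1:].tolist())
for k in range(1,n): print(tri([(o,d),ray(i,c[k]+u-14)]).round(1))
E
```

```text
[ 844.9 -109.8] 201.0 gate 91.40842064658918
[373 174] [[11, 10, 8, 9, 68]]
[ 845.8 -109.6  222.7]
```

```bash
python3 -c "
from plant import arm
print(arm.hand_in())"
```

```text
the job is handed in; nothing more can be done
None
```

The bar was lifted through the throat without forcing it, and the gate now stands open at about 91° with the bar down, the gripper clear, and the job handed in; the hand-in returned no verdict.

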